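# Pin the router fixture and raise its hold-down beam

### The job

Get the router fixture ready for the next panel: stand the thick locating pin in the wide bore and the thin pin in the narrow bore of the bed, each upright, fully home and let go. Then pull the black knob of the closed hold-down beam's latch sideways, straight away from the beam against its spring, and while it is pulled lift the beam's nose off its ball without forcing the latch or the ball. Finish still holding the beam up by that knob, its nose at least a hand's breadth (10 cm) above where it sat, and leave everything else lying where it is.

Things in the scene. Friction and masses are not known exactly. Their poses are not given: they have to be found in the camera images.
- thick_pin_mid (a point): centre (half-way up) of the thick locating pin: a loose plain steel cylinder, 20 mm diameter, 70 mm long, 0.17 kg, both ends chamfered; it starts standing upright on the table beside the fixture, on the left or the right
- thin_pin_mid (a point): centre (half-way up) of the thin locating pin: a loose plain steel cylinder, 14 mm diameter, 70 mm long, 0.085 kg, both ends chamfered; it starts standing upright on the table on the other side of the fixture
- thick_bore (a point): centre of the mouth of the wide bore (22 mm diameter, 24 mm deep, blind, chamfered) in the top face of the bed, for the thick pin; a pin that is home stands 46 mm proud
- thin_bore (a point): centre of the mouth of the narrow bore (16 mm diameter, 24 mm deep, blind, chamfered) in the top face of the bed, for the thin pin
- fixture: fixture fixed to the table: aluminium bed plate 360 x 260 mm, 30 mm thick, a hold-down beam along its middle. Origin: centre of its underside, on the table. x runs along the beam from nose to hinge (away from the robot), y left, z up. In mm: wide bore at (-10, 95), narrow bore (-10, -95), ball (-125, 0), hinge (135, 0)
- hinge_point (a point): point on the beam's hinge axis, on the beam's centre line, 75 mm above the table; the axis is level and lies along the fixture's y
- ball_stud: the fixed steel ball (25 mm diameter, centre 68 mm above the table, on a 11 mm neck) that the beam's nose sits over when closed; origin at the foot of its neck on the bed, straight below the ball. 260 mm from the hinge axis
- beam (a joint): angle of the hold-down beam about its hinge, rad: 0 closed and level, grows as the nose goes up, stop at 1.0. The beam weighs 0.5 to 0.85 kg and falls shut when let go; 0.40 rad lifts the nose 10 cm
- latch (a joint): slide of the fork latch under the beam's nose, m: 0 closed (fork under the ball, nose locked down), grows as the knob is pulled towards the fixture's +y, stop at 0.024. The ball comes free when it is pulled past 0.017. The spring pulls back with 5 N at 0 and 11 N at 0.024, and shuts the latch when let go
- latch_knob (a point): where to grip the latch's black upright knob: on its axis, 108 mm above the table when closed, 60 mm to the fixture's +y side of the beam's centre line, level with the ball in x. Shank 17 mm in diameter from 19 mm below this point to 15 mm above, under a 26 mm wide head whose top is 24 mm above it; 29 mm gap from shank to beam. It tilts with the beam
- beam_nose (a point): crown of the low dome on the beam's nose, above the ball, 102 mm above the table when closed. The nose is 44 mm wide, the beam behind it 40 mm, its top 96 mm up; a threaded spindle with nuts stands up to 120 mm at (15, 0) in the fixture's frame; a spring barrel sticks out to 65 mm on the -y side of the nose, 47 to 69 mm above the table
- star_knob: bystander: loose black star-shaped clamp knob, 36 mm wide, 22 mm high, standing on the bed at the -y side near the hinge; origin under its centre
- collet_nut: bystander: steel hexagon collet nut, 32 mm wide, 20 mm high, on the table; origin under its centre
- tape_roll: bystander: roll of tape, 100 mm wide, 24 mm high, lying flat; origin under its centre
- oil_bottle: bystander: grey oil bottle, 52 mm wide, 140 mm high; origin under its centre
- screw_jar: bystander: glass jar with steel lid, 64 mm wide, 75 mm high; origin under its centre
- brush: bystander: hand brush 210 mm long, lying flat; origin under its middle
- spanner: bystander: steel spanner 190 mm long, lying flat; origin under its middle
- earmuffs: bystander: red and black ear defenders, about 170 mm wide, 84 mm high; origin on the table between the cups

How it is judged (in metres and radians):
On the way, in this order (a step that is already met when the one before it is completed fails the run):
1. both pins stand in their own bores, fully home and let go, the beam still closed (horizontal distance between thick_pin_mid and thick_bore below 0.005 m and z of thick_pin_mid in the frame of thick_bore below 0.0135 m and horizontal distance between thin_pin_mid and thin_bore below 0.005 m and z of thin_pin_mid in the frame of thin_bore below 0.0135 m and contact force between the fingers and thick_pin below 0.2 N and contact force between the fingers and thin_pin below 0.2 N and value of joint beam below 0.03 rad), for 0.2 s.
2. the latch is pulled clear of the ball (value of joint latch above 0.015 m), for 0.05 s.
At the end, for the whole second after the job is handed in: Each pin stands in its own bore (within 5 mm of its centre, within 2.5 mm of fully home, upright within 0.12 rad); the beam stands at more than 0.34 rad (nose about 87 mm up), still (under 0.06 rad/s), and the fingers hold it by the latch knob (contact over 1.5 N), nothing else carrying it (value of joint beam above 0.34 rad and velocity of joint beam between -0.06 and 0.06 rad/s and contact force between the fingers and latch above 1.5 N and horizontal distance between thick_pin_mid and thick_bore below 0.005 m and z of thick_pin_mid in the frame of thick_bore below 0.0135 m and angle between each of thick_pin_mid, thin_pin_mid's own z axis and vertical below 0.12 rad and horizontal distance between thin_pin_mid and thin_bore below 0.005 m and z of thin_pin_mid in the frame of thin_bore below 0.0135 m); the arm keeps its last pose, push and grip.
It fails at once if the latch forced up or dropped hard against the ball (over 30 N) (contact force between ball_stud and anything else above 30 N).
It fails at once if a bystander moved by more than 25 mm (distance of any of star_knob, collet_nut, tape_roll, oil_bottle, screw_jar, brush, spanner, earmuffs from where it was at the start of the episode above 0.025 m).
It also fails if it takes over 72 s, if anything falls off the work surface, if the arm or the gripper's body presses on something with over 40 N, if the wrist force passes 120 N, or if a joint passes its speed limit or range.

### The arm

A 7-joint arm with a two-finger parallel gripper is mounted at the origin on the work surface. World frame = base frame: x ahead of the robot, y to its left, z up, the work surface at z = 0. Lengths are in mm, angles in rad, forces in N, time in s.
With the tool pointing down it reaches from about 400 to 850 mm from the base axis. Payload 10.4 kg.
Tool frame: the origin (TCP) lies between the finger pads; the fingertips stand 14 mm ahead of it and the grasp point (between the pads) lies 5 mm behind it; z points along the fingers, y is the direction in which the jaws open and shut (so a half turn about z gives the same grasp; the last joint's range is limited). The gripper opens to 85 mm and grips with 20 to 120 N. Pads are 22 mm wide; open, the fingers measure 114 mm over their backs; the gripper's body (76 mm by 85 mm) begins 54 mm behind the grasp point. The pads swing forward as they close: fully open they stand 13 mm farther back than shut.
Start: joints at [-1.254, 0.332, -0.065, 1.46, 0.022, 1.35, -0.088], TCP at [208.299, 589.289, 245.338] pointing down, gripper open.
Joint ranges: [-2.6, 2.6], [-0.5, 2.12], [-1.47, 1.34], [0.16, 2.42], [-1.27, 4.41], [0.06, 2.06], [-2.6, 2.6]. Speed limits (rad/s): [2.22, 2.22, 2.79, 2.79, 3.14, 3.14, 3.14].

### API

Orientations are given as a unit quaternion [x, y, z, w].
In Python, from workcell import * gives the robot as it stands. The module is installed in compiled form; this text tells all that it offers.
- The arm moves only by the tool apply_moves, never from a script. Its argument "moves" is text: rows parted by semicolons, each of 7 numbers parted by spaces: the shift along the tool's x, y, z in units of 40 mm (1.0 is 40 mm), then the turn, a rotation vector about the tool's x, y, z in units of 6 degrees (1.0 is 6 degrees), then the closure in counts, from 0 (fully open) to 255 (shut). A call has 1 to 5 rows; each row is the pose to reach, as a shift and turn from the pose commanded when the call began, along the tool's axes at that moment; what a row does not reach only later rows make up. A row lasts 1/8 s, in which the tool goes at most 62.5 mm and 10.7 degrees, less where a joint would pass 70% of its speed; a pose out of reach is approached as far as the arm can. A call with a gripper value outside its range is refused whole. The fingers move at their own pace and stop on an object; "force" is the grip in N (left out, the last holds). Time passes only in rows, so rows that repeat a pose let the fingers close. It gives the time, the measured TCP pose, the force and the opening at its end, in the units of the state.
- state(): the state, without advancing time (a new reading comes with each control period).
- get_image(name): name is "side" or "top"; returns a dict with "image" (420x560x3 uint8, red, green, blue), "K" (3x3 intrinsics, pixels), "dist_coeffs" ([k1, k2, p1, p2, k3] as OpenCV has them; the pictures are not rectified), "origin" and "rotation" of the camera in the world. Camera axes: x right, y down, z forward; pixel columns grow to the right and rows downward; lengths in mm; the calibration is good to about 2 mm. A picture is of the moment at which its call begins. There is no depth.
- job_done(): hands the job in, once; it reports no verdict.
The state is a dict: "t": time; "q": joint angles; "joint_velocities": joint speeds; "joint_efforts": joint torques, N m; "eef_pos": TCP position; "ee_rot": TCP orientation; "ft_force": force on the tool from outside, world axes, zero at the start; "torque": the same for the moment, N m; "grip_width": opening from 0.0 (shut) to 1.0 (fully open).
Only numpy, scipy, OpenCV 4.12 (cv2) and the standard library are available. Lean on these libraries where they do the work, as an engineer would, in place of code of your own. Each camera call takes 0.05 s, during which the arm holds its last target. There are 200 camera calls.

## Working session

There is one attempt and no reset: what is moved stays moved. The work goes in short steps, Python scripts to look and compute and a tool call to move; the robot and the scene stay as the last step left them, time stands still between calls to the robot, and variables do not carry over. Pictures are saved under pics/ and viewed, about 8 in all and at most 12, crops included, and the job is handed in when it is done.

Besides the shell and the picture viewer there is one more tool, called as name(argument=value, ...) on one line, values as JSON. apply_moves: Moves the arm, as the interface text tells. Its arguments: {"type":"object","properties":{"moves":{"type":"string"},"force":{"type":"number"}},"required":["moves"]}

```bash
mkdir -p pics; cat > h.py <<'E'
from workcell import *
import numpy as np, cv2
from scipy.spatial.transform import Rotation as R
def snap(n,f=None):
    d=get_image(n)
    if f: cv2.imwrite('pics/'+f,d["image"][:,:,::-1])
    return d
def ray(d,px):
    u=cv2.undistortPoints(np.array([[px]],float),np.array(d["K"],float),np.array(d["dist_coeffs"],float))[0,0]
    return np.array(d["origin"],float), np.array(d["rotation"],float)@np.array([u[0],u[1],1.])
def onz(d,px,z):
    o,r=ray(d,px); return o+r*(z-o[2])/r[2]
def proj(d,P):
    Rm=np.array(d["rotation"],float); P=np.atleast_2d(P).astype(float)
    c=(P-np.array(d["origin"]))@Rm
    return cv2.projectPoints(c,np.zeros(3),np.zeros(3),np.array(d["K"],float),np.array(d["dist_coeffs"],float))[0][:,0]
def tri(d1,p1,d2,p2):
    o1,r1=ray(d1,p1);o2,r2=ray(d2,p2)
    s=np.linalg.lstsq(np.c_[r1,-r2],o2-o1,rcond=None)[0]
    a,b=o1+r1*s[0],o2+r2*s[1]; return (a+b)/2,np.linalg.norm(a-b)
E
python3 - <<'E'
from h import *
for n in("top","side"):
    d=snap(n,n+"0.png"); print(n,np.round(d["origin"]),np.round(d["rotation"],2).tolist(),np.round(d["K"],0).tolist())
s=state(); print(s)
E
```

```text
top [ 355.  -13. 1286.] [-0.69, 0.71, -0.06, 0.06] [[380.0, 0.0, 278.0], [0.0, 380.0, 211.0], [0.0, 0.0, 1.0]]
side [-152. -754.  776.] [0.82, -0.32, 0.17, -0.44] [[400.0, 0.0, 284.0], [0.0, 400.0, 214.0], [0.0, 0.0, 1.0]]
{'t': 0.1, 'q': array([-1.25364138,  0.33283505, -0.06470212,  1.46085052,  0.02160468,
        1.34989938, -0.0885061 ]), 'joint_velocities': array([-0.00056095, -0.00131157, -0.00087924, -0.00191916, -0.00018652,
       -0.00059406, -0.00145364]), 'joint_efforts': array([ 1.19363180e-03, -6.26737404e+01,  4.92270605e-02, -3.92434144e+01,
        1.64564664e-02,  6.73448245e-03, -2.46412235e-06]), 'eef_pos': array([208.18207848, 588.97433924, 244.58226895]), 'ee_rot': array([ 1.69053666e-01,  9.85606634e-01, -6.43495420e-04, -7.90915335e-05]), 'ft_force': array([ 0.91679242,  0.5188074 , -0.27267636]), 'torque': array([-0.00161026,  0.05762438,  0.01905261]), 'grip_width': 1.00105663296637}
```

View pics/top0.png

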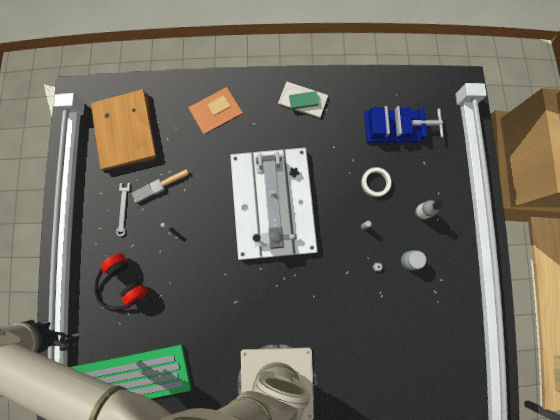

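View pics/side0.png

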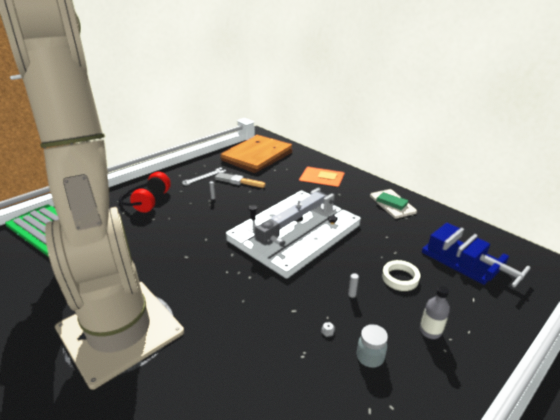

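Top view: bed corners about (232,153), (306,149), (318,252), (239,260); pins at about (163,225) on the left and (367,226) on the right (the thicker one, it seems). The knob is near (257,238). Next, closer crops with contours.

```bash
python3 - <<'E'
from h import *
t=cv2.imread('pics/top0.png');s=cv2.imread('pics/side0.png')
def c(im,x,y,w,h,k): return cv2.resize(im[y:y+h,x:x+w],None,fx=k,fy=k,interpolation=cv2.INTER_CUBIC)
A=c(t,222,140,106,130,4)  #424x520
B=np.vstack([c(t,150,212,45,32,8)[:, :360],c(t,350,212,45,32,8)])
B=cv2.copyMakeBorder(B,0,8,0,0,cv2.BORDER_CONSTANT)
cv2.imwrite('pics/zoom1.png',np.hstack([A,B]))
d=snap("top")
print(A.shape,B.shape)
g=cv2.cvtColor(t,cv2.COLOR_BGR2GRAY)
m=(g>140).astype(np.uint8); 
n,l,st,ce=cv2.connectedComponentsWithStats(m)
i=l[205,245] if l[205,245] else l[160,240]
m=(l==i).astype(np.uint8); cs,_=cv2.findContours(m,0,1); h=cv2.convexHull(max(cs,key=cv2.contourArea)); r=cv2.minAreaRect(h); print(r)
b=cv2.boxPoints(r); W=[onz(d,p,30)[:2] for p in b]; print(np.round(W,1)); print([np.linalg.norm(W[k]-W[k-1]).round(1) for k in range(4)])
q=cv2.approxPolyDP(h,6,True)[:,0]; print(q.tolist(),[np.round(onz(d,p,30)[:2],1).tolist() for p in q])
E
```

```text
(520, 424, 3) (520, 360, 3)
((261.50408935546875, 204.04507446289062), (105.74573516845703, 57.30912399291992), 84.80557250976562)Traceback (most recent call last):
  File "<stdin>", line 15, in <module>
  File "h.py", line 12, in onz
    o,r=ray(d,px); return o+r*(z-o[2])/r[2]
        ~~~^^^^^^
  File "h.py", line 10, in ray
    return np.array(d["origin"],float), np.array(d["rotation"],float)@np.array([u[0],u[1],1.])
                                        ~~~~~~~~~~~~~~~~~~~~~~~~~~~~~^~~~~~~~~~~~~~~~~~~~~~~~~
ValueError: matmul: Input operand 1 has a mismatch in its core dimension 0, with gufunc signature (n?,k),(k,m?)->(n?,m?) (size 3 is different from 4)
```

View pics/zoom1.png

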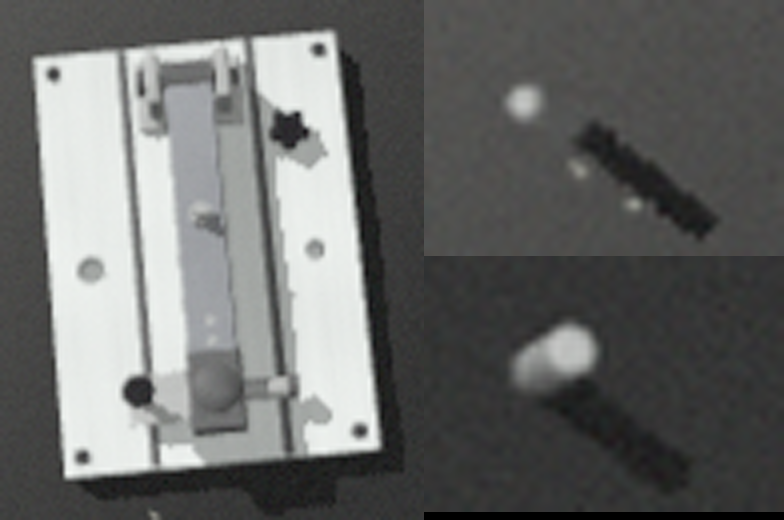

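```bash
sed -i 's/np.array(d\["rotation"\],float)/rot(d)/g' h.py; cat >> h.py <<'E'
def rot(d):
    r=np.array(d["rotation"],float); return r if r.shape==(3,3) else R.from_quat(r).as_matrix()
E
cat > meas.py <<'E'
from h import *
d=snap("top"); s=snap("side"); print(np.round(rot(d),2).tolist())
g=cv2.cvtColor(d["image"],cv2.COLOR_RGB2GRAY)
m=(g>120).astype(np.uint8); n,l,st,ce=cv2.connectedComponentsWithStats(m)
i=l[190,240]; cs,_=cv2.findContours((l==i).astype(np.uint8),0,1); h=cv2.convexHull(max(cs,key=cv2.contourArea))
q=cv2.approxPolyDP(h,6,True)[:,0]; W=np.array([onz(d,p,30)[:2] for p in q]); print(q.tolist(),W.round(1).tolist(),[np.linalg.norm(W[k]-W[k-1]).round(1) for k in range(len(W))],"ctr",W.mean(0))
def cen(x,y,r,dark):
    p=g[y-r:y+r+1,x-r:x+r+1].astype(float); b=np.median(p); w=np.clip((b-p) if dark else (p-b),0,None); w[w<.35*w.max()]=0
    Y,X=np.mgrid[y-r:y+r+1,x-r:x+r+1]; return np.array([(w*X).sum(),(w*Y).sum()])/w.sum()
for nm,x,y,r,dk,z in[("wide",244,207,5,1,30),("narrow",300,202,4,1,30),("sc",235,158,3,1,30),("sc",301,152,3,1,30),("sc",242,254,3,1,30),("sc",312,247,3,1,30),("knob",256,237,5,1,132),("L pin top",162,224,3,0,70),("R pin top",368,224,2,0,70)]:
    p=cen(x,y,r,dk); print(nm,p.round(1),onz(d,p,z)[:2].round(1))
E
python3 meas.py; python3 - <<'E'
import cv2
import numpy as np
s=cv2.imread('pics/side0.png')
c=lambda x,y,w,h,k: cv2.resize(s[y:y+h,x:x+w],None,fx=k,fy=k,interpolation=cv2.INTER_CUBIC)
A=c(220,180,145,95,4); B=np.hstack([c(197,175,30,35,5),c(338,268,30,35,5),c(310,310,30,35,5)]); B=cv2.copyMakeBorder(B,0,0,0,580-450,0)
cv2.imwrite('pics/zoom2.png',np.vstack([A,B]))
E
```

```text
[[-0.03, -0.99, 0.17], [-1.0, 0.03, -0.0], [-0.0, -0.17, -0.99]]
[[304, 147], [316, 251], [238, 259], [230, 154]] [[787.4, -115.6], [428.0, -141.1], [408.8, 116.6], [769.3, 140.7]] [np.float64(257.0), np.float64(360.3), np.float64(258.4), np.float64(361.4)] ctr [5.98354691e+02 1.32262828e-01]
wide [244.1 206.9] [582.4  94. ]
narrow [300.4 201.7] [595.  -95.6]
sc [235.  158.1] [753.8 123.6]
sc [301.3 152. ] [ 769.5 -105.5]
sc [242.2 254. ] [425.  102.6]
sc [311.6 247.3] [ 440.5 -127.1]
knob [256.3 237.5] [468.1  49.4]
L pin top [162.  224.3] [525. 360.]
R pin top [367.3 223.1] [ 510.8 -308.1]
```

View pics/zoom2.png

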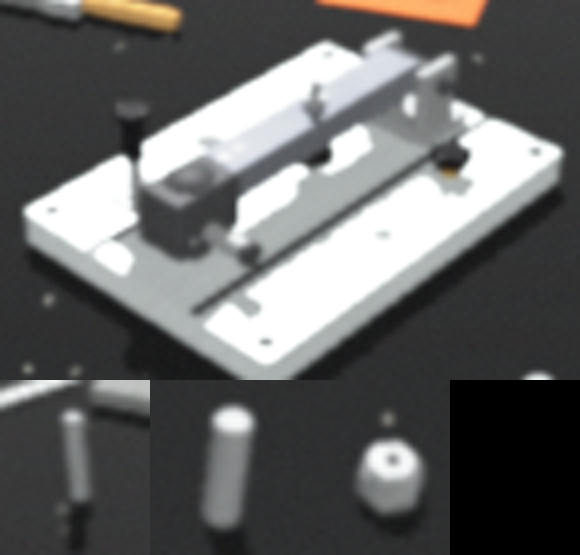

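Side view: left pin top at about (211.6,182.2), slender; right pin top at about (354.6,276.2), clearly thicker → thick pin on the right. Narrow bore at about (315.6,238.6), screws at (233,232), (286.5,265.5), (353.6,217.7), (301.7,193.7). Cross-check.

```bash
python3 - <<'E'
from h import *
d=snap("top"); s=snap("side")
for n,pt,ps,z in[("thin top",(162,224.3),(211.5,182.1),70),("thick top",(367.6,223.4),(354.5,276),70),("narrow",(300.4,201.7),(315.4,238.4),30),("s1",(242.2,254),(232.9,232.2),30),("s2",(311.6,247.3),(286.1,265.1),30),("s3",(301.3,152),(353.5,217.5),30),("s4",(235,158.1),(301.6,193.5),30)]:
    P,e=tri(d,pt,s,ps); print(n,P.round(1),e.round(1),"top",onz(d,pt,z)[:2].round(1),"side",onz(s,ps,z)[:2].round(1))
# sub-pixel of pins via threshold in top
for im,x,y,w in[(d,155,217,16),(d,358,215,18),(s,203,176,18),(s,344,270,22)]:
    g=cv2.cvtColor(im["image"],cv2.COLOR_RGB2GRAY)[y:y+24,x:x+w]; print(g[:14].tolist() if 0 else "", "max",g.max(), np.round(np.array(np.unravel_index(g.argmax(),g.shape))[::-1]+[x,y]))
st=state(); print(R.from_quat(st["ee_rot"]).as_matrix().round(3).tolist(), st["eef_pos"])
E
```

```text
thin top [525.8 359.8  69. ] 1.6 top [525.  359.9] side [525.5 357.7]
thick top [ 511.1 -310.5   68.3] 3.2 top [ 509.7 -308.9] side [ 511.  -312.4]
narrow [595.4 -96.   29.1] 0.7 top [594.9 -95.7] side [594.8 -96.9]
s1 [425.6 101.8  31.2] 2.0 top [424.8 102.5] side [427.4 102.7]
s2 [ 441.  -127.3   31.2] 1.1 top [ 440.6 -127.1] side [ 442.4 -126.7]
s3 [ 769.1 -105.7   32.2] 1.0 top [ 769.5 -105.6] side [ 772.4 -104. ]
s4 [753.9 122.9  31.8] 1.3 top [754.  123.5] side [756.7 124.7]
 max 188 [162 225]
 max 194 [366 223]
 max 236 [204 176]
 max 246 [354 276]
[[-0.943, 0.333, -0.0], [0.333, 0.943, -0.0], [-0.0, -0.0, -1.0]] [208.29176477 589.19807402 245.13451603]
```

```bash
cat >> h.py <<'E'
YAW=0.0663
def tgt(tilt=0,yaw=YAW):
    # tool x=-fix x, y=+fix y, z down ; tilt about fixture y
    return R.from_euler('z',yaw).as_matrix()@R.from_euler('y',tilt).as_matrix()@np.diag([-1.,1,-1])
def fx(p): return np.array([598.7,-0.1,0])+R.from_euler('z',YAW).as_matrix()@np.array(p,float)
def plan(p,Rt=None):
    s=state(); Rc=R.from_quat(s["ee_rot"]).as_matrix(); Rt=Rc if Rt is None else Rt
    print("pos",s["eef_pos"].round(1),"t",s["t"],"ft",s["ft_force"].round(1),"w",round(s["grip_width"],3))
    print("shift",(Rc.T@(np.array(p)-s["eef_pos"])/40).round(3),"turn",(np.degrees(R.from_matrix(Rc.T@Rt).as_rotvec())/6).round(2))
E
python3 - <<'E'
from h import *
plan([525.5,359.2,130],tgt()); print(fx([-10,95,30]),fx([-10,-95,30]),fx([-125,60,108]))
E
```

```text
pos [208.3 589.2 245.1] t 0.35 ft [-0.6  0.7  0.2] w 1.001
shift [-9.393 -2.777  2.879] turn [-0.   -0.   -3.88]
[582.42808376  94.02876681  30.        ] [595.01585704 -95.55379558  30.        ] [469.99954371  51.48674781 108.        ]
```

apply_moves(moves="-1.5 -0.5 0 0 0 -0.8 0;-3 -1 0 0 0 -1.6 0;-4.5 -1.4 0 0 0 -2.4 0;-6 -1.8 0.3 0 0 -3.2 0;-7.5 -2.3 0.6 0 0 -3.88 0", force=40)

```text
t: 0.98
eef_pos: [459.1, 403.6, 222.0]
ee_rot: [-0.035, 0.999, 0.0, 0.0]
ft_force: [0.7, 0.7, 0.4]
grip_width: 0.997
```

```bash
python3 -c "
from h import *
plan([525.5,359.2,110],tgt())"
```

```text
pos [459.1 403.6 222. ] t 0.975 ft [0.7 0.7 0.4] w 0.997
shift [-1.577 -1.225  2.8  ] turn [0.01 0.01 0.03]
```

apply_moves(moves="-0.8 -0.6 1 0 0 0 0;-1.577 -1.225 2 0 0 0 0;-1.577 -1.225 2.8 0 0 0 0;-1.577 -1.225 2.8 0 0 0 0")

```text
t: 1.48
eef_pos: [522.5, 359.0, 107.4]
ee_rot: [-0.033, 0.999, -0.001, -0.002]
ft_force: [-0.6, 0.9, 0.1]
grip_width: 0.997
```

```bash
python3 -c "
from h import *
snap('side','s1.png'); d=cv2.imread('pics/s1.png'); cv2.imwrite('pics/s1z.png',cv2.resize(d[90:230,130:300],None,fx=3,fy=3))
plan([525.5,359.2,47],tgt())"
```

```text
pos [523.2 360.2 109.7] t 1.525 ft [-0.2  0.6  1.9] w 1.0
shift [-0.058 -0.029  1.568] turn [-0.01 -0.01  0.01]
```

View pics/s1z.png

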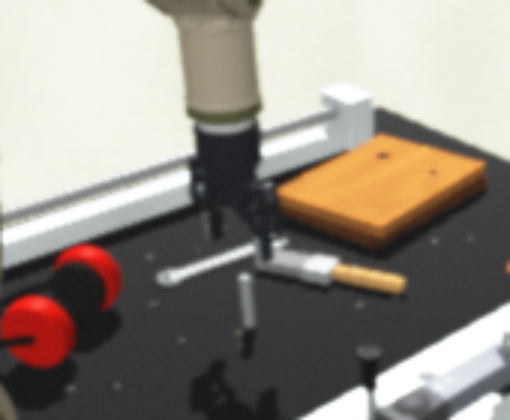

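The open fingers straddle the thin pin (pin top in crop at (245,278)). Descend and grip.

apply_moves(moves="-0.06 -0.03 0.8 0 0 0 0;-0.06 -0.03 1.568 0 0 0 0;-0.06 -0.03 1.568 0 0 0 0;-0.06 -0.03 1.568 0 0 0 255;-0.06 -0.03 1.568 0 0 0 255")

```text
t: 2.15
eef_pos: [527.2, 359.9, 49.4]
ee_rot: [-0.033, 0.999, 0.001, 0.001]
ft_force: [-0.3, -0.5, -0.1]
grip_width: 0.604
```

apply_moves(moves="0 0 0 0 0 0 255;0 0 0 0 0 0 255;0 0 0 0 0 0 255;0 0 0 0 0 0 255")

```text
t: 2.65
eef_pos: [526.6, 359.2, 47.8]
ee_rot: [-0.033, 0.999, 0.0, 0.0]
ft_force: [-0.6, -1.6, 5.6]
grip_width: 0.151
```

```bash
python3 -c "
from h import *
p=fx([-10,-95,0]); plan([p[0],p[1],180],tgt())"
```

```text
pos [526.6 359.2  47.8] t 2.65 ft [-0.6 -1.6  5.6] w 0.151
shift [ -0.954 -11.456  -3.309] turn [0.   0.01 0.  ]
```

apply_moves(moves="0 0 -1 0 0 0 255;0 0 -2.4 0 0 0 255;-0.2 -1 -3.8 0 0 0 255;-0.4 -2.5 -4 0 0 0 255;-0.6 -4 -4 0 0 0 255")

```text
t: 3.28
eef_pos: [561.2, 201.0, 208.6]
ee_rot: [-0.034, 0.999, 0.001, 0.001]
ft_force: [1.5, -0.3, -1.4]
grip_width: 0.149
```

apply_moves(moves="-0.1 -1.5 0 0 0 0 255;-0.2 -3 0 0 0 0 255;-0.3 -4.5 0 0 0 0 255;-0.354 -6 0 0 0 0 255;-0.354 -7.456 0 0 0 0 255")

```text
t: 3.9
eef_pos: [594.3, -96.3, 207.0]
ee_rot: [-0.033, 0.999, 0.0, -0.0]
ft_force: [0.1, -0.1, -0.6]
grip_width: 0.149
```

apply_moves(moves="0 0 0.5 0 0 0 255;0 0 1 0 0 0 255;0 0 1 0 0 0 255;0 0 1 0 0 0 255")

```text
t: 4.4
eef_pos: [594.8, -94.2, 167.9]
ee_rot: [-0.033, 0.999, 0.0, 0.0]
ft_force: [0.2, -0.1, -0.9]
grip_width: 0.148
```

```bash
python3 -c "
from h import *
p=fx([-10,-95,0]); plan([p[0],p[1],100],tgt())
d=snap('side','s2.png'); im=cv2.imread('pics/s2.png'); cv2.imwrite('pics/s2z.png',cv2.resize(im[110:290,230:400],None,fx=4,fy=4,interpolation=2)[:600] if 0 else cv2.resize(im[130:280,240:390],None,fx=4,fy=4,interpolation=2))
print(proj(d,[fx([-10,-95,30])]))"
```

```text
pos [594.8 -94.2 167.9] t 4.4 ft [ 0.2 -0.1 -0.9] w 0.148
shift [-0.002 -0.034  1.697] turn [0.   0.01 0.  ]
[[315.12563219 238.17476492]]
```

View pics/s2z.png

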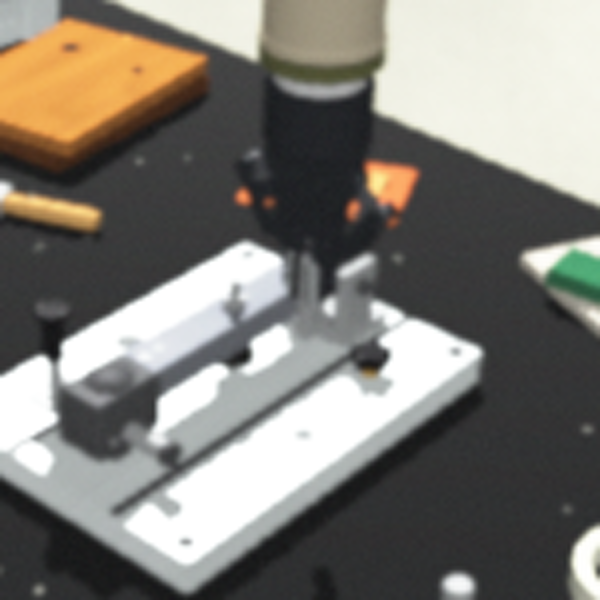

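Pin hangs at crop (308,285), bore at (303,434), directly below in the image. Lower to just above the mouth.

apply_moves(moves="0 -0.034 1 0 0 0 255;0 -0.034 1.9 0 0 0 255;0 -0.034 1.9 0 0 0 255;0 -0.034 1.9 0 0 0 255")

```text
t: 4.95
eef_pos: [595.8, -95.8, 93.2]
ee_rot: [-0.033, 0.999, -0.0, 0.001]
ft_force: [-0.3, -0.5, 0.1]
grip_width: 0.148
```

```bash
python3 -c "
from h import *
plan([595,-95.6,54],tgt())
d=snap('side','s3.png'); im=cv2.imread('pics/s3.png'); cv2.imwrite('pics/s3z.png',cv2.resize(im[200:260,280:350],None,fx=8,fy=8,interpolation=2))
g=cv2.cvtColor(im,6); print(g[215:245,300:332:1][::2].tolist())
for z in(30,40): print(proj(d,[fx([-10,-95,z])]))"
```

```text
pos [595.8 -95.8  93.2] t 4.95 ft [-0.3 -0.5  0.1] w 0.148
shift [0.021 0.006 0.98 ] turn [-0.    0.02  0.  ]
[[92, 97, 152, 241, 255, 255, 255, 255, 255, 255, 248, 161, 91, 60, 67, 90, 86, 58, 40, 34, 33, 32, 34, 33, 33, 33, 35, 35, 46, 68, 95, 105], [67, 58, 122, 236, 255, 255, 255, 255, 255, 255, 239, 149, 93, 66, 92, 116, 104, 78, 56, 41, 34, 33, 35, 36, 43, 67, 79, 69, 58, 65, 68, 70], [32, 38, 115, 234, 255, 255, 255, 255, 251, 208, 131, 108, 88, 64, 92, 117, 114, 113, 102, 68, 41, 36, 42, 69, 84, 85, 81, 74, 63, 73, 73, 61], [146, 207, 244, 254, 254, 251, 237, 209, 183, 165, 135, 117, 86, 66, 93, 115, 119, 120, 101, 65, 41, 34, 40, 57, 85, 120, 148, 153, 124, 75, 43, 37], [193, 218, 226, 209, 187, 178, 176, 176, 176, 175, 165, 141, 97, 68, 93, 108, 115, 117, 94, 58, 37, 38, 74, 135, 174, 189, 191, 182, 168, 160, 140, 128], [176, 178, 177, 177, 176, 177, 178, 177, 178, 176, 173, 158, 130, 111, 112, 118, 124, 126, 101, 68, 78, 144, 220, 247, 254, 255, 255, 253, 235, 197, 179, 176], [178, 177, 178, 178, 177, 178, 179, 177, 177, 176, 173, 162, 137, 117, 118, 124, 132, 139, 175, 22
[... 710 characters left out ...]
18, 153, 195, 238, 251, 255, 255, 255, 255, 255, 255, 255, 255, 250, 243, 244, 252, 255, 255, 255, 255, 255, 255, 255, 255, 255, 255, 255, 255, 255, 255], [166, 185, 230, 254, 255, 255, 255, 255, 255, 255, 255, 255, 255, 254, 238, 220, 218, 239, 254, 255, 255, 255, 255, 255, 255, 255, 255, 255, 255, 255, 252, 233], [252, 255, 255, 255, 255, 255, 255, 255, 255, 255, 255, 255, 255, 255, 253, 224, 200, 237, 255, 255, 255, 255, 255, 255, 255, 255, 255, 254, 239, 203, 183, 177], [255, 255, 255, 255, 255, 255, 255, 255, 255, 255, 255, 255, 255, 255, 253, 214, 183, 229, 255, 255, 255, 255, 255, 255, 254, 244, 211, 186, 181, 180, 177, 176]]
[[315.12563219 238.17476492]]
[[315.27171727 235.57782105]]
```

View pics/s3z.png

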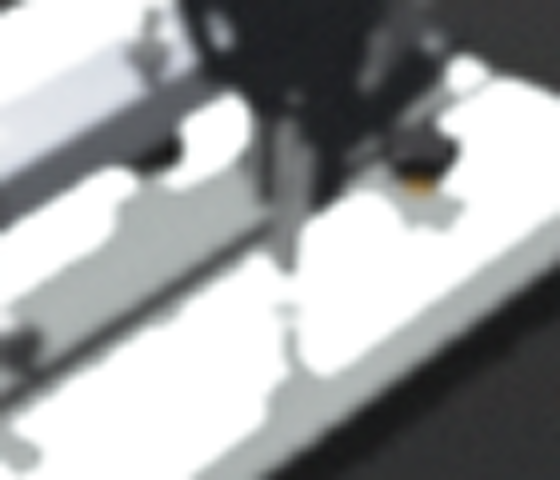

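Pin end at crop (288,268), i.e. px (316,233), lines up with the bore column 315. Lower slowly, watching force.

apply_moves(moves="0.01 0 0.2 0 0 0 255;0.01 0 0.34 0 0 0 255;0.01 0 0.42 0 0 0 255;0.01 0 0.5 0 0 0 255;0.01 0 0.5 0 0 0 255")

```text
t: 5.62
eef_pos: [594.7, -96.0, 71.2]
ee_rot: [-0.033, 0.999, -0.0, 0.0]
ft_force: [3.5, -2.4, -2.3]
grip_width: 0.151
```

apply_moves(moves="0 0 0.15 0 0 0 255;0 0 0.3 0 0 0 255;0 0 0.4 0 0 0 255;0 0 0.45 0 0 0 255;0 0 0.45 0 0 0 255")

```text
t: 6.25
eef_pos: [595.0, -96.0, 53.8]
ee_rot: [-0.033, 0.999, -0.0, 0.001]
ft_force: [3.2, -2.3, 6.3]
grip_width: 0.15
```

apply_moves(moves="0 0 0 0 0 0 100;0 0 0 0 0 0 100;0 0 0 0 0 0 100;0 0 -0.5 0 0 0 100;0 0 -1.2 0 0 0 100")

```text
t: 6.88
eef_pos: [593.9, -95.6, 102.4]
ee_rot: [-0.033, 0.999, 0.0, -0.0]
ft_force: [0.7, -0.8, 0.4]
grip_width: 0.607
```

apply_moves(moves="0 0 -1 0 0 0 0;0 0 -2 0 0 0 0;0 0 -2 0 0 0 0")

```text
t: 7.25
eef_pos: [596.1, -96.1, 186.2]
ee_rot: [-0.033, 0.999, -0.0, 0.004]
ft_force: [0.5, -0.1, -0.0]
grip_width: 1.001
```

```bash
python3 -c "
from h import *
plan([510.5,-310.5,150],tgt())
d=snap('side','s4.png'); im=cv2.imread('pics/s4.png'); cv2.imwrite('pics/s4z.png',cv2.resize(im[180:300,240:380],None,fx=4,fy=4,interpolation=2))
for z in(30,76): print(proj(d,[fx([-10,-95,z])]))"
```

```text
pos [596.1 -96.1 186.2] t 7.25 ft [ 0.5 -0.1 -0. ] w 1.001
shift [ 2.497 -5.205  0.891] turn [-0.01  0.07 -0.  ]
[[315.12563219 238.17476492]]
[[315.80809261 226.03183543]]
```

View pics/s4z.png

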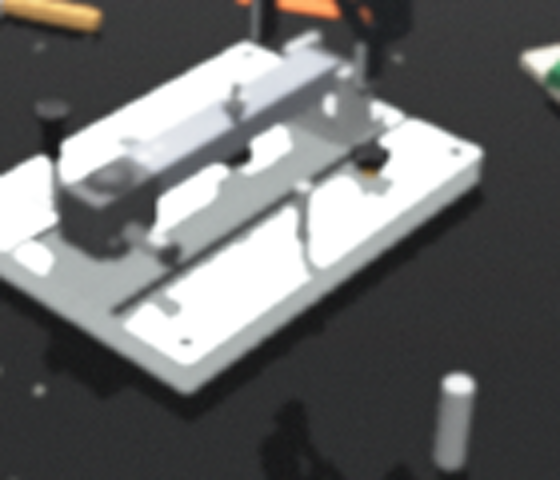

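Thin pin's top is at px (315.5,226.5), expected (315.8,226.0): home. Now the thick pin.

apply_moves(moves="0.6 -1.3 0 0 0 0 0;1.2 -2.6 0 0 0 0 0;1.8 -3.9 0.3 0 0 0 0;2.5 -5.2 0.9 0 0 0 0;2.5 -5.2 1.2 0 0 0 0")

```text
t: 7.92
eef_pos: [504.2, -314.7, 131.8]
ee_rot: [-0.029, 1.0, -0.001, -0.002]
ft_force: [0.6, 0.3, 0.3]
grip_width: 1.004
```

```bash
python3 -c "
from h import *
plan([510.5,-310.5,47],tgt())"
```

```text
pos [ 504.2 -314.7  131.8] t 7.925 ft [0.6 0.3 0.3] w 1.004
shift [-0.171  0.097  2.12 ] turn [-0.01 -0.03 -0.08]
```

apply_moves(moves="0 0 0 0 0 0 0;0 0 0 0 0 0 0")

```text
t: 8.18
eef_pos: [509.3, -308.4, 133.6]
ee_rot: [-0.034, 0.999, 0.0, 0.0]
ft_force: [0.8, 0.6, 0.8]
grip_width: 1.0
```

```bash
python3 -c "
from h import *
plan([510.5,-310.5,47],tgt())"
```

```text
pos [ 509.3 -308.4  133.6] t 8.175 ft [0.8 0.6 0.8] w 1.0
shift [-0.025 -0.055  2.165] turn [0.   0.01 0.02]
```

apply_moves(moves="-0.025 -0.04 1 0 0 0 0;-0.025 -0.04 2.165 0 0 0 0;-0.025 -0.04 2.165 0 0 0 0;-0.025 -0.04 2.165 0 0 0 0;-0.025 -0.04 2.165 0 0 0 255")

```text
t: 8.8
eef_pos: [510.8, -311.8, 48.9]
ee_rot: [-0.033, 0.999, -0.001, 0.002]
ft_force: [-0.7, 0.5, 0.9]
grip_width: 0.814
```

apply_moves(moves="0 0 0 0 0 0 255;0 0 0 0 0 0 255;0 0 0 0 0 0 255;0 0 0 0 0 0 255")

```text
t: 9.3
eef_pos: [509.6, -311.4, 47.1]
ee_rot: [-0.033, 0.999, 0.0, 0.0]
ft_force: [-1.7, 1.3, 5.5]
grip_width: 0.221
```

```bash
python3 -c "
from h import *
p=fx([-10,95,0]); plan([p[0],p[1],207],tgt())"
```

```text
pos [ 509.6 -311.4   47.1] t 9.3 ft [-1.7  1.3  5.5] w 0.221
shift [-2.491  9.993 -3.995] turn [0. 0. 0.]
```

apply_moves(moves="0 0 -1 0 0 0 255;0 0 -2.4 0 0 0 255;-0.3 0.8 -3.8 0 0 0 255;-0.6 2.2 -4 0 0 0 255;-1 3.6 -4 0 0 0 255")

```text
t: 9.93
eef_pos: [540.1, -163.9, 207.8]
ee_rot: [-0.033, 0.999, -0.0, 0.001]
ft_force: [1.0, 0.3, -2.3]
grip_width: 0.222
```

apply_moves(moves="-0.35 1.4 0 0 0 0 255;-0.7 2.8 0 0 0 0 255;-1.1 4.2 0 0 0 0 255;-1.491 5.4 0 0 0 0 255;-1.491 6.393 0 0 0 0 255")

```text
t: 10.55
eef_pos: [582.3, 96.4, 205.9]
ee_rot: [-0.034, 0.999, -0.0, -0.0]
ft_force: [-0.4, -0.2, -1.8]
grip_width: 0.221
```

apply_moves(moves="0 0 1 0 0 0 255;0 0 2 0 0 0 255;0 0 2.7 0 0 0 255;0 0 2.7 0 0 0 255;0 0 2.7 0 0 0 255")

```text
t: 11.18
eef_pos: [582.8, 94.1, 99.8]
ee_rot: [-0.033, 0.999, 0.0, 0.001]
ft_force: [0.1, -1.0, -1.3]
grip_width: 0.222
```

```bash
python3 -c "
from h import *
p=fx([-10,95,0]); plan([p[0],p[1],53],tgt())
d=snap('side','s5.png'); im=cv2.imread('pics/s5.png'); cv2.imwrite('pics/s5z.png',cv2.resize(im[150:240,230:330],None,fx=6,fy=6,interpolation=2))
t=snap('top','t5.png'); print(proj(t,[fx([-10,95,30]),fx([-10,95,100])]))
for z in(30,50): print(proj(d,[fx([-10,95,z])]))"
```

```text
pos [582.8  94.1  99.8] t 11.175 ft [ 0.1 -1.  -1.3] w 0.222
shift [ 1.200e-02 -1.000e-03  1.169e+00] turn [0.   0.01 0.  ]
[[244.10354234 206.88201697]
 [242.18250634 203.00428413]]
[[271.4800795  214.83444451]]
[[271.38752973 209.84531418]]
```

View pics/s5z.png

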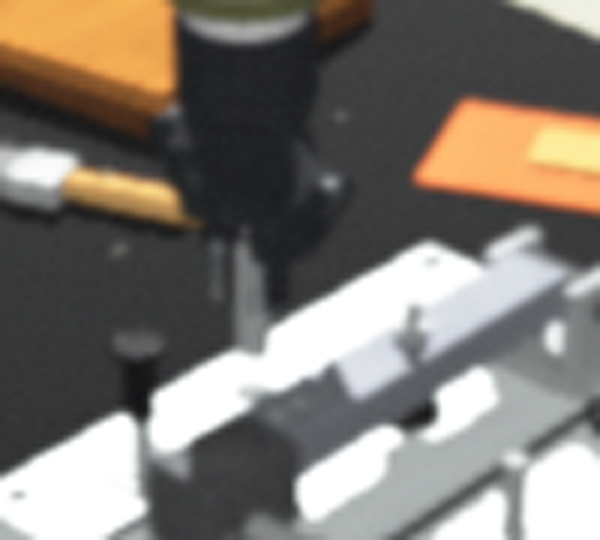

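Thick pin end at px (271.7,208.5) over bore column 271.4. Insert.

apply_moves(moves="0.012 0 0.25 0 0 0 255;0.012 0 0.45 0 0 0 255;0.012 0 0.55 0 0 0 255;0.012 0 0.65 0 0 0 255;0.012 0 0.65 0 0 0 255")

```text
t: 11.9
eef_pos: [581.4, 93.7, 72.1]
ee_rot: [-0.033, 0.999, -0.0, -0.0]
ft_force: [-1.3, -1.5, -3.2]
grip_width: 0.219
```

apply_moves(moves="0 0 0.15 0 0 0 255;0 0 0.3 0 0 0 255;0 0 0.4 0 0 0 255;0 0 0.47 0 0 0 255;0 0 0.47 0 0 0 255")

```text
t: 12.52
eef_pos: [581.4, 93.6, 53.2]
ee_rot: [-0.033, 0.999, -0.0, -0.0]
ft_force: [-2.1, -3.8, -2.9]
grip_width: 0.223
```

apply_moves(moves="0 0 0 0 0 0 100;0 0 0 0 0 0 100;0 0 0 0 0 0 100;0 0 -0.5 0 0 0 100;0 0 -1.2 0 0 0 100")

```text
t: 13.15
eef_pos: [581.4, 94.1, 101.9]
ee_rot: [-0.033, 0.999, -0.0, -0.0]
ft_force: [0.9, 0.1, -0.3]
grip_width: 0.612
```

apply_moves(moves="0 0 -1 0 0 0 145;0 0 -2 0 0 0 145;0 0 -2 0 0 0 145;0 0 -2 0 0 0 145")

```text
t: 13.65
eef_pos: [581.6, 94.2, 181.5]
ee_rot: [-0.033, 0.999, 0.0, -0.0]
ft_force: [0.9, -0.1, -0.0]
grip_width: 0.432
```

```bash
python3 -c "
from h import *
p=fx([-125,60,0]); plan([p[0],p[1],170],tgt())
d=snap('side','s6.png'); t=snap('top','t6.png'); im=cv2.imread('pics/s6.png'); im2=cv2.imread('pics/t6.png'); cv2.imwrite('pics/s6z.png',np.hstack([cv2.resize(im[170:270,240:340],None,fx=4,fy=4,interpolation=2),cv2.resize(im2[195:265,225:325],None,fx=4,fy=4,interpolation=2)[:400] if 0 else cv2.resize(im2[165:265,225:325],None,fx=4,fy=4,interpolation=2)]))
print(proj(d,[fx([-10,95,76]),fx([-125,60,132]),fx([-125,60,108]),fx([-125,0,102])]),proj(t,[fx([-10,95,76]),fx([-125,60,132]),fx([-125,0,102])]))"
```

```text
pos [581.6  94.2 181.5] t 13.65 ft [ 0.9 -0.1 -0. ] w 0.432
shift [ 2.855 -0.879  0.287] turn [ 0. -0.  0.]
[[271.2650566  203.23481638]
 [252.28072074 206.3940751 ]
 [252.61244601 213.07379524]
 [266.57985519 222.43607771]] [[242.86525361 204.38265887]
 [255.61259601 236.9166043 ]
 [275.28195253 236.07476792]]
```

View pics/s6z.png

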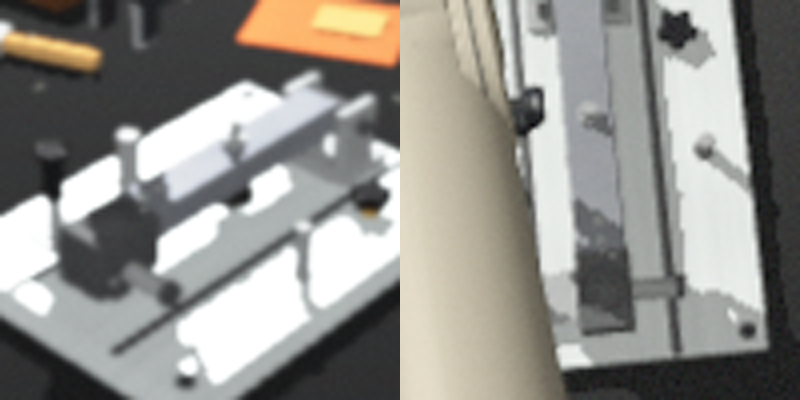

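Thick pin top at (271.5,203.0) vs expected (271.3,203.2): home; knob head at (252.2,207) as predicted. Go over the knob.

apply_moves(moves="1 -0.3 0 0 0 0 145;2 -0.6 0 0 0 0 145;2.855 -0.879 0 0 0 0 145;2.855 -0.879 0.3 0 0 0 145;2.855 -0.879 0.3 0 0 0 145")

```text
t: 14.38
eef_pos: [469.9, 51.5, 168.7]
ee_rot: [-0.033, 0.999, -0.0, -0.001]
ft_force: [0.2, 0.8, 0.8]
grip_width: 0.43
```

```bash
python3 -c "
from h import *
p=fx([-125,60,0]); plan([p[0],p[1],107],tgt())
d=snap('side','s7.png'); im=cv2.imread('pics/s7.png'); cv2.imwrite('pics/s7z.png',cv2.resize(im[150:250,200:310],None,fx=5,fy=5,interpolation=2))"
```

```text
pos [469.9  51.5 168.7] t 14.375 ft [0.2 0.8 0.8] w 0.43
shift [-6.000e-03 -1.000e-03  1.541e+00] turn [-0.   -0.02  0.  ]
```

View pics/s7z.png

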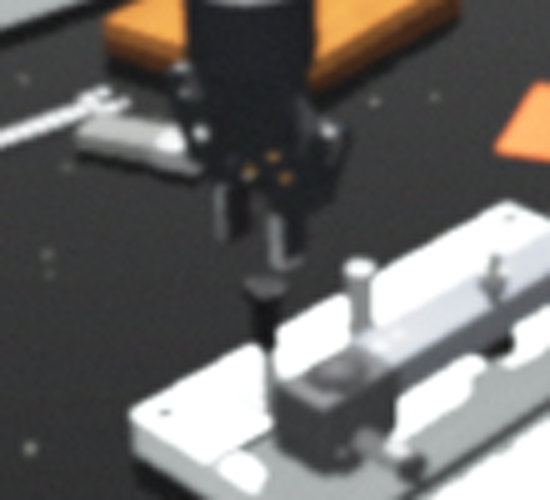

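The knob head (crop (267,287)) sits midway below the fingers (tips (230,235) and (285,262)). Descend gently, then close.

apply_moves(moves="0 0 0.4 0 0 0 145;0 0 0.8 0 0 0 145;0 0 1.2 0 0 0 145;0 0 1.54 0 0 0 145;0 0 1.54 0 0 0 145")

```text
t: 15.05
eef_pos: [469.4, 51.2, 107.0]
ee_rot: [-0.033, 0.999, -0.0, -0.001]
ft_force: [-0.0, -0.5, 0.1]
grip_width: 0.433
```

apply_moves(moves="0 0 0 0 0 0 255;0 0 0 0 0 0 255;0 0 0 0 0 0 255;0 0 0 0 0 0 255", force=50)

```text
t: 15.55
eef_pos: [470.3, 50.7, 108.5]
ee_rot: [-0.033, 0.999, -0.0, 0.0]
ft_force: [-0.5, -5.5, -2.0]
grip_width: 0.275
```

```bash
python3 -c "
from h import *
plan(fx([-125,81,107]),tgt())"
```

```text
pos [470.3  50.7 108.5] t 15.55 ft [-0.5 -5.5 -2. ] w 0.275
shift [0.006 0.546 0.037] turn [-0.  0. -0.]
```

Opening 0.275 (~24 mm) means the pads caught the head, not the 17 mm shank. Open, go 4 mm lower, and regrip.

apply_moves(moves="0 0 0 0 0 0 145;0 0 0 0 0 0 145;0 0 0 0 0 0 145;0 0 0.1 0 0 0 145;0 0 0.1 0 0 0 145")

```text
t: 16.18
eef_pos: [469.9, 51.4, 103.8]
ee_rot: [-0.033, 0.999, -0.0, -0.0]
ft_force: [0.1, 0.6, 0.0]
grip_width: 0.431
```

apply_moves(moves="0 0 0 0 0 0 255;0 0 0 0 0 0 255;0 0 0 0 0 0 255;0 0 0 0 0 0 255", force=40)

```text
t: 16.68
eef_pos: [470.1, 50.6, 104.3]
ee_rot: [-0.033, 0.999, -0.0, -0.0]
ft_force: [-0.8, -5.5, 1.6]
grip_width: 0.267
```

```bash
python3 -c "
from h import *
plan(fx([-125,81,104]),tgt())"
```

```text
pos [470.1  50.6 104.3] t 16.675 ft [-0.8 -5.5  1.6] w 0.267
shift [0.003 0.547 0.007] turn [-0.01 -0.   -0.01]
```

apply_moves(moves="0 0 0 0 0 0 255;0 0 0 0 0 0 255")

```text
t: 16.92
eef_pos: [470.1, 50.6, 104.3]
ee_rot: [-0.033, 0.999, -0.0, -0.0]
ft_force: [-1.8, -5.5, 0.8]
grip_width: 0.267
```

```bash
python3 -c "
from h import *
d=snap('side','s8.png'); im=cv2.imread('pics/s8.png'); cv2.imwrite('pics/s8z.png',cv2.resize(im[180:250,225:305],None,fx=7,fy=7,interpolation=2))
print(proj(d,[fx([-125,60,z]) for z in (132,123,108,89,30)]))"
```

```text
[[252.28072074 206.3940751 ]
 [252.40591898 208.91617051]
 [252.61244601 213.07379524]
 [252.87027754 218.25931534]
 [253.64502363 233.80831522]]
```

View pics/s8z.png

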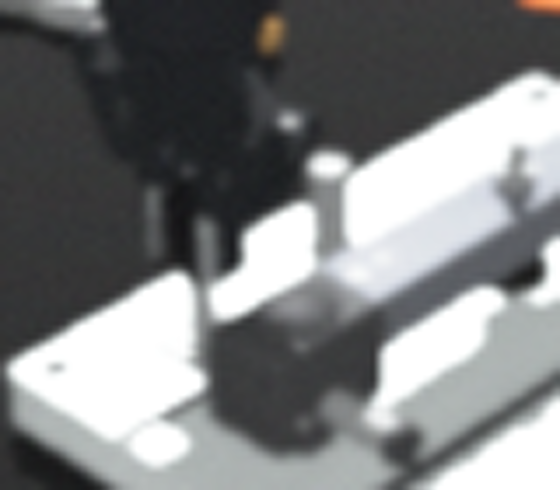

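Fingers at about 23 mm with the knob centred, and -5.5 N in y (the spring): the pads are still touching the head. Open and go another 6 mm lower.

apply_moves(moves="0 0 0 0 0 0 145;0 0 0 0 0 0 145;0 0 0.05 0 0 0 145;0 0 0.1 0 0 0 145;0 0 0.15 0 0 0 145")

```text
t: 17.6
eef_pos: [470.1, 51.4, 98.0]
ee_rot: [-0.033, 0.999, 0.0, -0.0]
ft_force: [0.1, 0.3, 0.4]
grip_width: 0.43
```

apply_moves(moves="0 0 0 0 0 0 255;0 0 0 0 0 0 255;0 0 0 0 0 0 255;0 0 0 0 0 0 255;0 0 0 0 0 0 255")

```text
t: 18.23
eef_pos: [470.1, 50.7, 98.1]
ee_rot: [-0.033, 0.999, -0.0, -0.0]
ft_force: [0.5, -5.0, -0.9]
grip_width: 0.245
```

apply_moves(moves="0 0 0 0 0 0 145;0 0 0 0 0 0 145;0 0 0.05 0 0 0 145;0 0 0.1 0 0 0 145;0 0 0.13 0 0 0 145")

```text
t: 18.85
eef_pos: [470.1, 51.4, 92.8]
ee_rot: [-0.033, 0.999, 0.0, -0.0]
ft_force: [0.6, 0.5, -0.9]
grip_width: 0.43
```

apply_moves(moves="0 0 0 0 0 0 255;0 0 0 0 0 0 255;0 0 0 0 0 0 255;0 0 0 0 0 0 255;0 0 0 0 0 0 255")

```text
t: 19.48
eef_pos: [470.1, 50.7, 93.0]
ee_rot: [-0.033, 0.999, -0.0, -0.0]
ft_force: [0.4, -5.1, 0.4]
grip_width: 0.224
```

The fingers splay (head up top, shank at the tips): the width shrinks steadily with depth, and -5 N in y matches the spring preload. It's a wedge grip under the head, good for lifting. Pull sideways now.

apply_moves(moves="0 0.1 0 0 0 0 255;0 0.2 0 0 0 0 255;0 0.3 0 0 0 0 255;0 0.4 0 0 0 0 255;0 0.4 0 0 0 0 255", force=60)

```text
t: 20.1
eef_pos: [469.1, 66.1, 93.0]
ee_rot: [-0.033, 0.999, -0.001, -0.0]
ft_force: [-0.2, -8.9, 1.4]
grip_width: 0.22
```

apply_moves(moves="0 0.07 0 0 0 0 255;0 0.14 0 0 0 0 255;0 0.14 0 0 0 0 255")

```text
t: 20.48
eef_pos: [468.7, 71.2, 93.0]
ee_rot: [-0.033, 0.999, -0.001, -0.0]
ft_force: [0.9, -10.1, 1.1]
grip_width: 0.215
```

```bash
python3 -c "
from h import *
p=state()['eef_pos']; f=R.from_euler('z',-YAW).apply(p-fx([0,0,0])); print('fix',f)
for th in (.05,.1,.2,.3,.44):
    c,s=np.cos(th),np.sin(th); dx,dz=-260,f[2]-75
    n=np.array([135+dx*c+dz*s,f[1],75-dx*s+dz*c]); print(th,n.round(1)); plan(fx(n),tgt(th))
d=snap('side','s9.png'); im=cv2.imread('pics/s9.png'); cv2.imwrite('pics/s9z.png',cv2.resize(im[170:250,215:305],None,fx=6,fy=6,interpolation=2))
"
```

```text
fix [-124.94423072   79.72758204   92.95761616]
0.05 [-123.8   79.7  105.9]
pos [468.7  71.2  93. ] t 20.475 ft [  0.9 -10.1   1.1] w 0.215
shift [-0.029 -0.001 -0.324] turn [-0.02  0.47 -0.01]
0.1 [-121.9   79.7  118.8]
pos [468.7  71.2  93. ] t 20.475 ft [  0.9 -10.1   1.1] w 0.215
shift [-0.076 -0.001 -0.647] turn [-0.02  0.95 -0.01]
0.2 [-116.2   79.7  144.3]
pos [468.7  71.2  93. ] t 20.475 ft [  0.9 -10.1   1.1] w 0.215
shift [-0.217 -0.002 -1.282] turn [-0.02  1.91 -0.01]
0.3 [-108.1   79.7  169. ]
pos [468.7  71.2  93. ] t 20.475 ft [  0.9 -10.1   1.1] w 0.215
shift [-0.421 -0.003 -1.901] turn [-0.02  2.86 -0.01]
0.44 [-92.6  79.7 202. ]
pos [468.7  71.2  93. ] t 20.475 ft [  0.9 -10.1   1.1] w 0.215
shift [-0.808 -0.004 -2.726] turn [-0.01  4.2  -0.02]
```

Spring force 10.1 N ⇒ latch about 20.4 mm, matching the 20.5 mm tool travel, past 17. Lift along the hinge arc, starting small.

apply_moves(moves="-0.005 0 -0.08 0 0.12 0 255;-0.012 0 -0.16 0 0.24 0 255;-0.03 0 -0.324 0 0.47 0 255;-0.03 0 -0.324 0 0.47 0 255")

```text
t: 21.02
eef_pos: [469.8, 70.9, 105.7]
ee_rot: [-0.032, 0.999, -0.002, -0.025]
ft_force: [1.8, -11.1, -3.9]
grip_width: 0.214
```

```bash
python3 -c "
from h import *
a=np.array([-260,0,18.0])  # rel hinge at th=0
P=lambda th: R.from_euler('y',th).apply(a)
for th in (.12,.2,.28,.36,.45): print(th,(tgt(.05,0).T@(P(th)-P(.05))/40).round(3),np.degrees(th-.05)/6)"
```

```text
0.12 [-0.047  0.    -0.454] 0.6684507609859603
0.2 [-0.14   0.    -0.966] 1.4323944878270582
0.28 [-0.274  0.    -1.47 ] 2.196338214668156
0.36 [-0.447  0.    -1.961] 2.9602819415092534
0.45 [-0.688  0.    -2.496] 3.8197186342054885
```

apply_moves(moves="-0.047 0 -0.454 0 0.67 0 255;-0.14 0 -0.966 0 1.43 0 255;-0.274 0 -1.47 0 2.2 0 255;-0.447 0 -1.961 0 2.96 0 255;-0.688 0 -2.496 0 3.82 0 255")

```text
t: 21.65
eef_pos: [502.2, 72.9, 204.6]
ee_rot: [-0.031, 0.974, -0.009, -0.224]
ft_force: [1.9, -10.3, -6.7]
grip_width: 0.215
```

apply_moves(moves="0 0 0 0 0 0 255;0 0 0 0 0 0 255;0 0 0 0 0 0 255;0 0 0 0 0 0 255;0 0 0 0 0 0 255")

```text
t: 22.28
eef_pos: [501.9, 72.9, 203.7]
ee_rot: [-0.031, 0.974, -0.009, -0.223]
ft_force: [-2.1, -9.7, -2.9]
grip_width: 0.216
```

```bash
python3 -c "
from h import *
s=state(); Rr=R.from_quat(s['ee_rot']).as_matrix(); print(s['eef_pos'],s['ft_force'],s['grip_width'],'tilt',np.arctan2(-Rr[0,2],-Rr[2,2]))
f=R.from_euler('z',-YAW).apply(s['eef_pos']-fx([0,0,0])); print(f, 'beam est', np.arctan2(f[2]-75,135-f[0])-np.arctan2(18,260))
d=snap('side','s10.png');g=cv2.cvtColor(d['image'],7)
t=snap('top','t10.png')
for th in (0,.4,.45):
  Q=lambda p:fx(R.from_euler('y',th).apply(np.array(p)-[135,0,75])+[135,0,75])
  print(th,proj(d,[Q([-125,0,102]),Q([-147,-22,96]),Q([15,0,120])]).round(1).tolist(),proj(t,[Q([-125,0,102])]).round(1).tolist())
# thin & thick pin tops
for p in ([-10,-95,76],[-10,95,76]):
  for nm,im in(('side',d),('top',t)):
    x,y=proj(im,[fx(p)])[0]; k=cv2.cvtColor(im['image'],7)[int(y)-5:int(y)+6,int(x)-6:int(x)+8]; print(nm,x.round(1),y.round(1)); print(k)
"
```

```text
[501.90599878  72.86379466 203.73194097] [-2.13771272 -9.68030693 -2.86080385] 0.21578240463422893 tilt 0.4499476432583671
[-91.74738459  79.21623208 203.73194097] beam est 0.4472351998298092
0 [[266.6, 222.4], [266.6, 230.2], [298.1, 199.3]] [[275.3, 236.1]]
0.4 [[273.5, 189.5], [273.5, 194.2], [304.1, 184.2]] [[274.1, 221.9]]
0.45 [[275.1, 185.3], [275.1, 189.5], [305.1, 182.4]] [[273.8, 219.1]]
side 315.8 226.0
[[255 255 250 220 185 177 177 177 176 175 172 160 136 109]
 [255 251 221 185 176 177 174 176 173 164 151 129 101  92]
 [254 227 185 176 175 176 176 172 162 137 109  92  94 121]
 [247 203 177 175 177 180 181 171 143 106  92 107 130 153]
 [223 183 176 175 181 198 209 199 162 121 124 149 164 173]
 [185 177 173 167 179 213 232 231 202 162 160 172 175 176]
 [174 171 161 140 141 179 207 209 187 170 174 176 177 179]
 [164 151 129 102 102 131 154 159 152 164 175 177 177 199]
 [135 107  90  89 106 122 134 137 141 160 173 178 183 227]
 [100  90 106 123 130 129 132 135 140 161 175 182 208 247]
 [ 94 122 151 161 146 132 132 135 140 162 178 201 244 255]]
top 301.2 199.0
[[166 165 167 22
[... 1266 characters left out ...]
 134 136 148 228 255 255 255 255]]
top 242.9 204.4
[[201 196 195 193 190 187 185 182 179 174 172 170 164 159]
 [200 197 195 193 189 188 185 183 179 175 173 168 163 159]
 [200 197 196 191 191 187 185 182 178 175 171 170 164 161]
 [200 198 196 193 189 187 186 183 180 178 173 169 167 160]
 [201 199 196 191 190 188 187 183 180 177 173 171 167 161]
 [202 199 196 193 189 187 186 182 179 176 174 171 168 161]
 [202 199 196 193 190 189 186 183 180 179 175 170 166 163]
 [201 199 196 193 188 190 186 185 180 178 174 172 169 164]
 [202 200 198 195 192 187 187 184 181 179 175 171 169 163]
 [203 199 197 194 191 189 186 185 183 177 175 170 170 165]
 [202 200 198 193 192 191 186 184 183 177 176 172 170 164]]
```

```bash
python3 -c "
from h import *
a=cv2.imread('pics/s9.png',0).astype(int);b=cv2.imread('pics/s10.png',0).astype(int)
for n,(x,y) in dict(nose_closed=(266,226),spindle_closed=(298,199),spindle_up=(305,183),nose_up=(275,188)).items(): print(n); print(a[y-3:y+4:2,x-4:x+5:2].tolist(),b[y-3:y+4:2,x-4:x+5:2].tolist())
p=abs(a-b)>25; ys,xs=np.nonzero(p[:,225:340]); print('changed px',p.sum())
"
```

```text
nose_closed
[[151, 135, 148, 141, 121], [74, 107, 116, 116, 101], [68, 93, 94, 82, 86], [76, 139, 144, 106, 72]] [[255, 255, 255, 255, 241], [255, 255, 255, 255, 242], [255, 255, 247, 222, 255], [253, 227, 222, 223, 254]]
spindle_closed
[[255, 255, 255, 255, 255], [255, 255, 255, 255, 255], [255, 255, 235, 245, 241], [255, 254, 164, 203, 224]] [[92, 95, 92, 93, 94], [98, 94, 95, 92, 93], [201, 137, 101, 107, 140], [177, 72, 64, 93, 233]]
spindle_up
[[152, 169, 181, 184, 188], [63, 62, 69, 82, 92], [59, 59, 58, 59, 58], [58, 60, 61, 59, 57]] [[153, 168, 181, 184, 188], [61, 72, 119, 100, 92], [58, 100, 140, 87, 60], [102, 132, 129, 68, 60]]
nose_up
[[60, 57, 59, 59, 60], [60, 56, 57, 57, 59], [57, 57, 57, 58, 58], [58, 60, 57, 57, 58]] [[55, 54, 55, 58, 72], [59, 60, 59, 59, 104], [59, 58, 58, 59, 58], [66, 61, 60, 58, 59]]
changed px 36385
```

apply_moves(moves="0 0 0 0 0 0 255;0 0 0 0 0 0 255;0 0 0 0 0 0 255;0 0 0 0 0 0 255")

```text
t: 22.88
eef_pos: [501.9, 72.9, 203.7]
ee_rot: [-0.031, 0.974, -0.009, -0.223]
ft_force: [-0.9, -10.5, -2.9]
grip_width: 0.216
```

The nose has left its closed spot (the bed shows there) and the spindle appears at its predicted raised position (305,182). Everything is still. Hand in.

```bash
python3 -c "
from workcell import *
print(job_done())"
```

```text
the job is handed in; nothing more can be done
None
```

The job is handed in at about 23 s of the 72 s allowed. Both pins are in their bores, and the arm is holding the beam up by the latch knob. `job_done()` gave no verdict, so this rests on my own checks.

- **Pins:** The thin pin went into the narrow bore and the thick pin into the wide bore. In the side view after release, both tops were within about 0.5 px of where a fully home pin should be. Both tops were still in place in the last side picture. In the final top view the arm hid the thick pin.
- **Latch:** I pulled the knob 20.5 mm. The spring pulled back with 10.1 N, which fits about 20.4 mm, past the 17 mm needed. The lift needed little force, about 4 to 7 N upward at the wrist.
- **Beam:** It was lifted along the hinge arc to about 0.45 rad, so the nose is about 11 cm up. The tool readings were steady over the last 0.6 s, with the spring still pulling about 10 N through the grip. In the picture the bed shows where the nose used to sit, and the spindle is at its expected raised position.

**Checks that disagreed or were not made:**
- The gripper stopped at an opening of 18 to 23 mm on the knob instead of the 16 mm I expected for the 17 mm shank. I think the pads are splayed between the knob's head and its shank. I regripped it three times, each time lower, and the final hold was firm.
- The 12-picture limit was reached before the lift, so the last checks used pixel values and the tool's readings rather than a viewed picture.
- I did not measure the bystanders again at the end. No contact with them was planned.

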